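# Put the clay press blocks away in their railed chest

### The arm

A 7-joint arm with a two-finger parallel gripper is mounted at the origin on the work surface. World frame = base frame: x ahead of the robot, y to its left, z up, the work surface at z = 0. Lengths are in m, angles in rad, forces in N, time in s.
With the tool pointing down it reaches from about 0.425 to 0.875 m from the base axis. Payload 4.7 kg.
Tool frame: the origin (TCP) lies on the front face of the gripper's body, between the roots of the fingers; the fingertips stand 73 mm ahead of it and the grasp point (between the pads) lies 54 mm ahead of it; z points along the fingers, y is the line along which they close (so a half turn about z gives the same grasp; the last joint's range is limited). The gripper opens to 85 mm and grips with 20 to 120 N. Pads are 22 mm wide; open, the fingers measure 114 mm over their backs; the gripper's body (76 mm by 85 mm) begins 54 mm behind the grasp point. The pads swing forward as they close: fully open they stand 13 mm farther back than shut.
Start: joints at [-1.309, 0.321, -0.07, 1.45, 0.023, 1.371, -0.057], TCP at [0.159, 0.63, 0.304] pointing down, gripper open.
Joint ranges: [-2.86, 2.86], [-0.3, 2.09], [-1.38, 1.24], [0.06, 2.45], [-1.56, 4.7], [0.09, 2.05], [-2.69, 2.69]. Speed limits (rad/s): [2.57, 2.57, 3.14, 3.14, 3.14, 3.14, 3.14].

### API

Orientations are given as a unit quaternion [w, x, y, z].
In Python, from rig import ctrl, viewer gives the robot as it stands.
- The arm moves only by the tool servo_tool, never from a script. Its argument "increments" is one flat list of numbers, 7 for each row, row after row: the turn, a rotation vector about the tool's x, y, z in degrees, then the shift along the tool's x, y, z in m, then the opening, from 0 (shut) to 1 (fully open). A call has 1 to 12 rows; each row shifts and turns the commanded pose from where the row before left it, along the tool's axes as they then stand; what a row does not reach is not made up. A row lasts 1/10 s, in which the tool goes at most 50 mm and 8.59 degrees, less where a joint would pass 70% of its speed; a pose out of reach is approached as far as the arm can. A call with a gripper value outside its range is refused whole. The fingers move at their own pace and stop on an object; "force" is the grip in N (left out, the last holds). Time passes only in rows, so rows that do not move let the fingers close. It gives the time, the measured TCP pose, the force, the opening and the grip force at its end, in the units of the state.
- ctrl.get_obs(): the state, without advancing time (a new reading comes with each control period).
- viewer.snapshot(name): name is "side" or "top" or "wrist"; returns a dict with "frame" (480x640x3 uint8, red, green, blue), "depth" (480x640 float32, m along the optical axis (not along the pixel's ray), 0 where there is no reading), "fx", "fy", "cx", "cy" (pixels), "k1" (the pictures are not rectified: a ray, as slopes to the right and down, at radius r is drawn at 1 + k1 r^2 times it, then the intrinsics apply), "origin" and "attitude" of the camera in the world; the wrist camera has in their place "hand_eye" (4x4, takes a point from camera to tool coordinates, whose origin is the TCP and whose axes are the flange's). Camera axes: x right, y up, looking along -z (the intrinsics and any distortion apply to the point x, -y, -z); pixel columns grow to the right and rows downward; lengths in m; the calibration is good to about 2 mm. A picture is of the moment at which its call begins: read the wrist's pose just before it.
- ctrl.close_job(): hands the job in; it is judged then, once.
The state is a dict: "time_s": time; "joint_pos": joint angles; "qd": joint speeds; "tau": joint torques, N m; "position": TCP position; "tcp_rot": TCP orientation; "contact_force": force on the tool from outside, world axes, zero at the start; "wrist_torque": the same for the moment, N m; "width": finger opening in m; "grip_force": force on a finger pad.
Only numpy, scipy, OpenCV 4.12 (cv2) and the standard library are available. Lean on these libraries where they do the work, as an engineer would, in place of code of your own. Each camera call takes 0.05 s, during which the arm holds its last target. There are 200 camera calls.

### The job

Put the wooden press blocks away: flip the chest's latch right over to the front, then lift the lid until it stands open. With the lid open, put every block that is on the table into a bay of its own, tilting it in end-first under the front rail and letting it down until it lies flat on the floor, grip upwards; then shut the lid fully and swing the latch back over until it rests closed. Do not knock over the jar or the bottle.

Things in the scene. Friction and masses are not known exactly. Their poses are not given: they have to be found in the camera images.
- chest: plywood storage chest fixed to the table, 170 (x) x 192 (y) x 74 high without lid. Origin on the table under the middle of the slots; its front (-x) faces the robot, x points to the hinged back, y to its left, z up. Walls 6 thick; inner floor at z = 8, from x = -84 to +74 and y = -90 to +90. A 120 long block goes in only with one end tilted down and pushed under the front rail until the other end clears the rear rail
- rail_front (a point): middle of the inner edge of the front rail, at its underside: chest x = -48, y = 0, z = 38. The rail is a flat metal strip 5 thick all along y, from the front wall (x = -84) to this edge; 30 clear beneath it
- rail_rear (a point): the same for the rear rail: chest x = +48, y = 0, z = 38; the strip, 5 thick, runs from this edge to the back wall (x = +74). The opening between the rails is 96 wide
- bay0 (a point): middle of the slot of the bay on the chest's right (-y): on the inner floor at chest x = 0, y = -62; axes as the chest. Two dividers along x, 6 thick, at y = -31 and +31, stand 20 high on the floor and part it into three bays 56 wide, one block to each
- bay1 (a point): the same for the middle bay, chest y = 0
- bay2 (a point): the same for the left bay, chest y = +62
- lid (a joint): lid hinge, rad: 0 closed, grows as the lid lifts; end stop at 1.9, upright at 1.57. Stiff hinge: the lid stays at any angle where it is left; 2 to 5 N at the T-handle moves it. Lid 172 x 192 x 8, its top at z = 82 when closed
- lid_grip (a point): middle of the crossbar of the T-handle on the lid: a steel bar 12 thick and 40 long along the chest's y, 30 above the lid's top, 70 in front of the chest's origin (x = -70, y = -48, z = 112 when closed), on one thin stem. The bar can be pinched by its two flat ends and then turns between the fingers
- lid_hinge (a point): point on the lid's hinge line (along the chest's y), level with the lid_grip in y: chest x = +80, z = 74
- latch (a joint): over-centre latch lever, rad: 0 closed (lying back over the lid, resting in its keeper), grows as it is swung up and over towards the chest's front (-x); open at its stop at 2.3. Light; it has its dead point near 1.25 and falls to the side it is on. It holds the lid shut when closed
- latch_grip (a point): middle of the crossbar at the end of the latch lever: a steel bar 12 thick and 40 long along the chest's y, pinched by its ends like the lid's; 43 from the pin (x = -56, y = +48, z = 108 when closed; about x = -135, z = 111 when open)
- latch_hinge (a point): the latch lever's pin (along the chest's y): chest x = -96, y = +48, z = 92
- block0: loose wooden press block, about 0.16 kg: a flat plate 120 long (x) x 46 wide (y) x 12 thick, with one upright grip on the middle of its upper face, 30 long (x) x 18 thick (y), rising to 58 above the underside. Origin: centre of the underside; x along the plate, z up. The two ends are alike. May be absent (None)
- block1: loose wooden press block, about 0.16 kg: a flat plate 120 long (x) x 46 wide (y) x 12 thick, with one upright grip on the middle of its upper face, 30 long (x) x 18 thick (y), rising to 58 above the underside. Origin: centre of the underside; x along the plate, z up. The two ends are alike. May be absent (None)
- block2: loose wooden press block, about 0.16 kg: a flat plate 120 long (x) x 46 wide (y) x 12 thick, with one upright grip on the middle of its upper face, 30 long (x) x 18 thick (y), rising to 58 above the underside. Origin: centre of the underside; x along the plate, z up. The two ends are alike. May be absent (None)
- sponge: a round yellow sponge 72 across, 26 high, not part of the job; it lies in one of the places among the blocks. Origin: centre of the underside
- jar: an open terracotta jar 76 across, 100 high, not part of the job; beside the chest's left. Origin: centre of the underside
- bottle: a closed white bottle 64 across, 160 high, not part of the job; beside the chest's left. Origin: centre of the underside
Things that resemble listed ones, but are neither listed nor needed, are in the scene too. Leave any green or purple look-alike of the block0 alone.

How it is judged:
By the outcome, as a careful person would: the job done as asked, in the order asked, and still so for the second after the job is handed in, with the robot touching nothing.
Of block0, block1, block2 only 2 to 3 are there at a start; the rules pass over those that are not, and their reading is None.
At some moment in a run one of block0, block1, block2 may be knocked a few centimetres aside while the robot is not near it.
It also fails if it takes over 210 s, if anything falls off the work surface, if the arm or the gripper's body presses on something with over 40 N, if the wrist force passes 120 N, or if a joint passes its speed limit or range.

## Working session

There is one attempt and no reset: what is moved stays moved. The work goes in short steps, Python scripts to look and compute and a tool call to move; the robot and the scene stay as the last step left them, time stands still between calls to the robot, and variables do not carry over. Pictures are saved under pics/ and viewed, at most 14 in all, crops included, and the job is handed in when it is done.

Besides the shell and the picture viewer there is one more tool, called after "Call:" as name(argument=value, ...), one argument or row to a line, values as JSON. servo_tool: Moves the arm, as the interface text tells. Its arguments: {"type":"object","properties":{"increments":{"type":"array"},"force":{"type":"number"}},"required":["increments"]}

```bash
ls; mkdir -p pics
python3 - <<'E'
from rig import ctrl, viewer
import cv2,numpy as np
o=ctrl.get_obs();print(o)
for n in("side","top"):
    s=viewer.snapshot(n);cv2.imwrite(f"pics/{n}0.png",s["frame"][:,:,::-1]);np.savez(f"{n}0.npz",**s)
    print({k:v for k,v in s.items() if k not in("frame","depth")})
E
```

```text
pics
{'time_s': 0.0, 'joint_pos': array([-1.30890246,  0.32183702, -0.07008359,  1.45169959,  0.02259779,
        1.37079556, -0.05691918]), 'qd': array([ 0.0001446 , -0.00050682, -0.00056531,  0.00083957, -0.00116038,
       -0.00028702, -0.00177821]), 'tau': array([-1.67470876e-04, -4.93582821e+01, -3.82537544e-01, -3.14333940e+01,
        1.27479283e-02,  1.13554523e-02, -5.02524369e-07]), 'position': array([0.1593639 , 0.62974068, 0.30280191]), 'tcp_rot': array([-7.19886670e-05,  1.23574977e-01,  9.92334758e-01, -9.73598080e-04]), 'contact_force': array([-0.5087041 , -0.67744357,  0.11211072]), 'wrist_torque': array([ 0.04178449, -0.0534523 ,  0.02905087]), 'grip_force': 0.0, 'width': 0.08559981267276948}
{'fx': 510.44554652979946, 'fy': 510.44554652979946, 'cx': 319.33528316402464, 'cy': 237.30360375924846, 'k1': -0.05465188650075343, 'origin': array([ 0.41347325, -0.78195926,  0.80035485]), 'attitude': array([ 0.90981141,  0.41456309,  0.00271759, -0.01932011])}
{'fx': 566.4080719287903, 'fy': 566.4080719287903, 'cx': 322.8450566600312, 'cy': 243.04199001714414, 'k1': -0.08753219869675896, 'origin': array([0.27510608, 0.04750957, 1.36266384]), 'attitude': array([-0.6973372 , -0.04343823,  0.04559205,  0.71397151])}
```

View pics/top0.png

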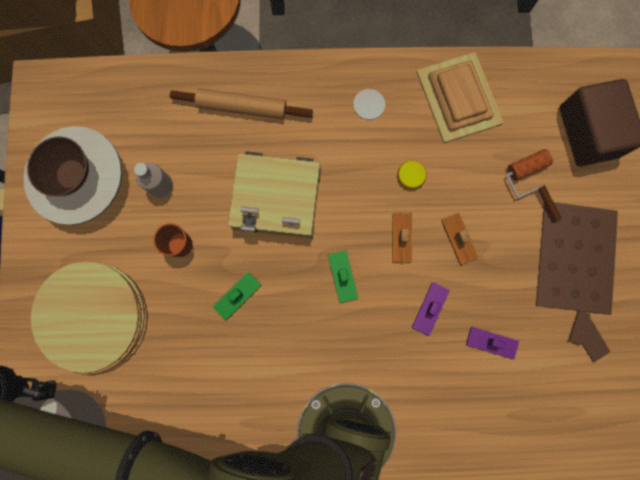

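View pics/side0.png

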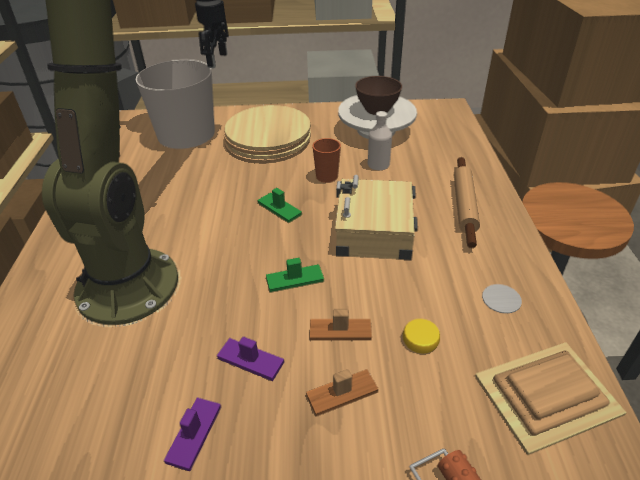

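The top view shows the chest at about (275,195), its latch at (249,218) and T-handle at (291,223), with the hinges at the far edge.

Candidates for the blocks:
- Brown at (402,238) and (460,239): plain wood, a plate with a grip, so these are the real blocks.
- Green at (238,297) and (343,277), purple at (431,309) and (493,343): look-alikes to leave alone.
- Yellow sponge at (412,175), in the third place. That means two blocks are present.

```bash
cat > h.py <<'E'
import numpy as np, cv2
from scipy.spatial.transform import Rotation as R
def rot(q): return R.from_quat([q[1],q[2],q[3],q[0]])
def cam(s, obs=None):
    "returns camera origin, rotation matrix in world"
    if "origin" in s: return np.array(s["origin"]), rot(s["attitude"]).as_matrix()
    H=np.array(s["hand_eye"]); Rt=rot(obs["tcp_rot"]).as_matrix()
    return Rt@H[:3,3]+obs["position"], Rt@H[:3,:3]
def rays(s, uv):
    K=np.array([[s["fx"],0,s["cx"]],[0,s["fy"],s["cy"]],[0,0,1.]])
    p=cv2.undistortPoints(np.array(uv,float).reshape(-1,1,2),K,np.array([float(s["k1"]),0,0,0,0]))[:,0]
    return np.c_[p[:,0],-p[:,1],-np.ones(len(p))]
def plane(s, uv, z, obs=None):
    o,A=cam(s,obs); d=rays(s,uv)@A.T
    return o+d*((z-o[2])/d[:,2])[:,None]
def deep(s, uv, obs=None):
    o,A=cam(s,obs); uv=np.array(uv,float).reshape(-1,2); d=rays(s,uv)@A.T
    z=s["depth"][uv[:,1].round().astype(int),uv[:,0].round().astype(int)]
    return o+d*z[:,None]
def proj(s, P, obs=None):
    o,A=cam(s,obs); c=(np.atleast_2d(P)-o)@A; x,y=c[:,0]/-c[:,2],-c[:,1]/-c[:,2]
    f=1+float(s["k1"])*(x*x+y*y); return np.c_[s["fx"]*x*f+s["cx"],s["fy"]*y*f+s["cy"]]
def go(obs, p, q_or_R=None, ahead=0.054):
    "shift (tool axes) and turn (deg, tool axes) to bring grasp point to p, with tool rotation Rm"
    A=rot(obs["tcp_rot"]).as_matrix(); B=A if q_or_R is None else q_or_R
    t=np.array(p)-ahead*B[:,2]-obs["position"]
    return np.degrees(R.from_matrix(A.T@B).as_rotvec()).round(2), (A.T@t).round(4), (B.T@t).round(4)
def down(yaw):
    "tool down, closing line (tool y) along direction yaw in world"
    y=np.array([np.cos(yaw),np.sin(yaw),0]); z=np.array([0,0,-1.]); return np.c_[np.cross(y,z),y,z]
E
python3 - <<'E'
from h import *
s=dict(np.load("top0.npz"));f=s["frame"];hsv=cv2.cvtColor(f,cv2.COLOR_RGB2HSV)
for n,(u,v) in dict(b1=(402,225),b2=(455,225),table=(380,330),lid=(270,180),sponge=(412,175)).items(): print(n,f[v,u],hsv[v,u],deep(s,[(u,v)]).round(4))
# height map mask
uu,vv=np.meshgrid(np.arange(640),np.arange(480));P=deep(s,np.c_[uu.ravel(),vv.ravel()]).reshape(480,640,3)
np.save("topP.npy",P)
def rects(m,roi,z):
    mm=np.zeros_like(m,np.uint8);x0,y0,x1,y1=roi;mm[y0:y1,x0:x1]=m[y0:y1,x0:x1]
    c=max(cv2.findContours(mm,0,2)[0],key=cv2.contourArea)
    W=plane(s,c[:,0],z)[:,:2].astype(np.float32);r=cv2.minAreaRect(W*1000);return r
Z=P[...,2]
print("lid",rects((Z>.07)&(Z<.095),(215,140,335,250),.082))
for roi in((380,200,424,275),(430,200,490,275)):
    m=(hsv[...,0]<13)&(hsv[...,1]>150)&(Z>.005)
    print(rects(Z>.006,roi,.012))
    mm=Z>.045; ys,xs=np.nonzero(mm[roi[1]:roi[3],roi[0]:roi[2]]); print("grip",len(xs),plane(s,[(xs.mean()+roi[0],ys.mean()+roi[1])],.058),P[ys+roi[1],xs+roi[0]].mean(0))
for roi in((235,200,262,235),(278,212,303,232)):
    mm=Z>.098; ys,xs=np.nonzero(mm[roi[1]:roi[3],roi[0]:roi[2]]); q=P[ys+roi[1],xs+roi[0]]; print("hdl",len(xs),q.mean(0),q.min(0),q.max(0),np.median(q,0))
big=cv2.resize(f[200:280,380:500],None,fx=6,fy=6,interpolation=cv2.INTER_CUBIC)
cv2.imwrite("pics/blocks.png",big[:,:,::-1])
E
```

```text
b1 [147  85  29] [ 14 205 147] [[ 0.4865 -0.1519  0.0061]]
b2 [147  87  38] [ 13 189 147] [[ 0.4823 -0.2795  0.0149]]
table [151 109  66] [ 15 144 151] [[ 2.354e-01 -9.010e-02  1.000e-04]]
lid [173 149  94] [ 21 116 173] [[0.5875 0.1606 0.081 ]]
sponge [171 170  10] [ 30 240 171] [[ 0.6044 -0.1778  0.0307]]
lid ((554.3240356445312, 151.9368133544922), (190.69847106933594, 188.60337829589844), 82.11674499511719)
((453.8635559082031, -152.06710815429688), (53.063533782958984, 121.80194854736328), 87.79459381103516)
grip 120 [[ 0.45276069 -0.14827181  0.058     ]] [ 0.43462338 -0.12777941  0.19848504]
((450.5909423828125, -289.34320068359375), (118.25501251220703, 49.21535873413086), 21.989391326904297)
grip 122 [[ 0.44740726 -0.28473051  0.058     ]] [ 0.42312972 -0.23906803  0.24978541]
hdl 136 [0.49610551 0.20077546 0.15493545] [0.27510608 0.04750957 0.09802498] [0.51990177 0.22414781 1.36266384] [0.50898146 0.20706758 0.11071182]
hdl 100 [0.48059599 0.11251104 0.14094395] [0.27510608 0.04750957 0.10983035] [0.4919504  0.13429502 1.36266384] [0.4845871  0.11384847 0.11616177]
```

View pics/blocks.png

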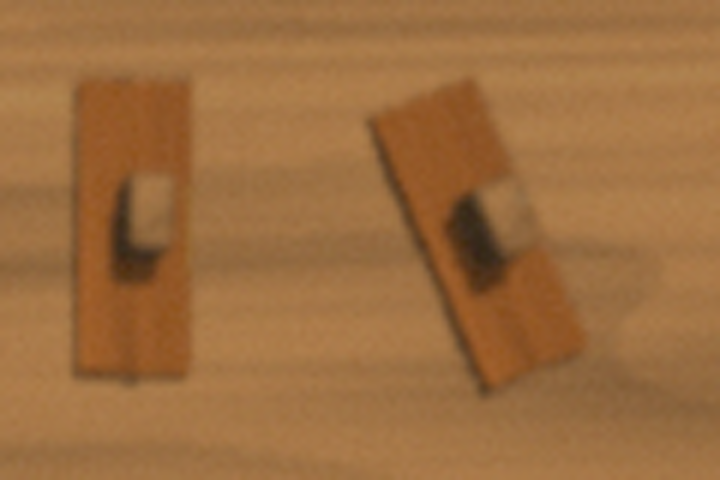

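The crop confirms two plain brown wooden plates with upright grips, at about (402,238) and (460,239). Next I'll move above the chest front for a close look.

Call:
servo_tool(
  increments=[0, 0, -7, 0, 0, 0, 1, 0, 0, 0, -0.028, -0.031, -0.003, 1, 0, 0, 0, -0.028, -0.031, -0.003, 1, 0, 0, 0, -0.028, -0.031, -0.003, 1, 0, 0, 0, -0.028, -0.031, -0.003, 1, 0, 0, 0, -0.028, -0.031, -0.003, 1, 0, 0, 0, -0.028, -0.031, -0.003, 1, 0, 0, 0, -0.028, -0.031, -0.003, 1, 0, 0, 0, -0.028, -0.031, -0.003, 1, 0, 0, 0, -0.028, -0.031, -0.003, 1, 0, 0, 0, -0.028, -0.031, -0.003, 1, 0, 0, 0, -0.028, -0.031, -0.003, 1],
)

```text
time_s: 1.3
position: [0.4228, 0.2515, 0.3368]
tcp_rot: [-0.0, 0.063, 0.998, 0.0]
contact_force: [0.7, 0.1, 1.0]
width: 0.0858
grip_force: 0.0
```

Call:
servo_tool(
  increments=[0, 0, 0, -0.028, -0.031, -0.003, 1, 0, 0, 0, -0.028, -0.031, -0.003, 1, 0, 0, 0, -0.028, -0.031, -0.003, 1, 0, 0, 0, 0, 0, 0, 1, 0, 0, 0, 0, 0, 0, 1],
)

```text
time_s: 1.8
position: [0.4942, 0.1495, 0.3456]
tcp_rot: [-0.0, 0.064, 0.998, 0.0]
contact_force: [0.1, 0.4, -0.8]
width: 0.0859
grip_force: 0.0
```

Run:
```python
from rig import ctrl, viewer
from h import *
o=ctrl.get_obs();s=viewer.snapshot("wrist");cv2.imwrite("pics/w1.png",s["frame"][:,:,::-1]);np.savez("w1.npz",pos=o["position"],q=o["tcp_rot"],**s)
print({k:v for k,v in s.items() if k not in("frame","depth")});print(o["position"],o["joint_pos"].round(2))
```

```text
{'fx': 359.72031983200014, 'fy': 359.72031983200014, 'cx': 323.00816688600077, 'cy': 241.07576304825793, 'k1': -0.01719218833126002, 'hand_eye': array([[-2.25285259e-04,  9.58477002e-01,  2.85169749e-01,
         7.36765385e-02],
       [ 9.99999776e-01,  3.62842990e-05,  6.68049619e-04,
         5.25092543e-04],
       [ 6.29963011e-04,  2.85169836e-01, -9.58476796e-01,
        -7.04582865e-02],
       [ 0.00000000e+00,  0.00000000e+00,  0.00000000e+00,
         1.00000000e+00]])}
[0.49419932 0.14949124 0.34560175] [-0.72  0.01  0.38  1.73 -0.    1.41  1.1 ]
```

View pics/w1.png

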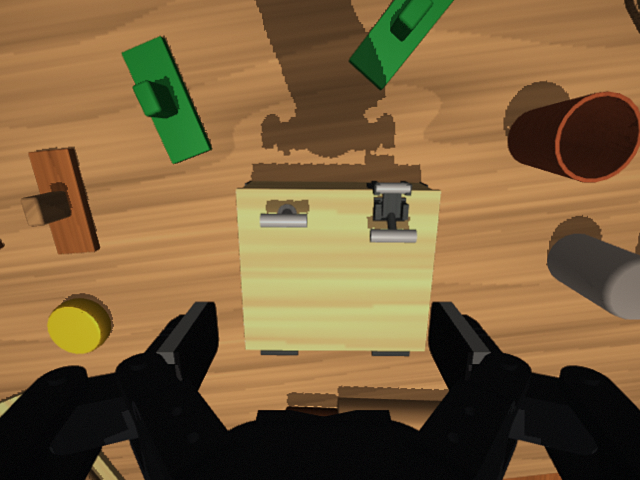

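The wrist view shows the lid with corners near (237,190), (440,191), (427,350) and (246,350), the lid T-bar at (284,220), the latch crossbar at (393,236) and its pin at (392,188).

Run:
```python
from h import *
s=dict(np.load("w1.npz"));o=dict(position=s["pos"],tcp_rot=s["q"]);f=s["frame"];hsv=cv2.cvtColor(f,cv2.COLOR_RGB2HSV)
uu,vv=np.meshgrid(np.arange(640),np.arange(480));P=deep(s,np.c_[uu.ravel(),vv.ravel()],o).reshape(480,640,3);Z=P[...,2]
roi=np.zeros(Z.shape,bool);roi[170:365,225:450]=1
print("lidz",np.median(Z[270:320,300:380]))
m=((Z>.076)&(Z<.086)&roi&(hsv[...,2]>130)).astype(np.uint8)
m=cv2.morphologyEx(m,cv2.MORPH_CLOSE,np.ones((45,45)))
c=max(cv2.findContours(m,0,2)[0],key=cv2.contourArea);W=plane(s,c[:,0],.082,o)[:,:2].astype(np.float32)*1000
r=cv2.minAreaRect(W);print(r,cv2.boxPoints(r))
for n,x0,y0,x1,y1,zc in(("lid",255,210,312,232,.118),("latch",365,228,420,245,.114),("pin",368,180,415,196,.098)):
    mm=(hsv[...,1]<40)&(hsv[...,2]>100);q=np.zeros_like(m);q[y0:y1,x0:x1]=mm[y0:y1,x0:x1]
    ys,xs=np.nonzero(q);rr=cv2.minAreaRect(np.c_[xs,ys].astype(np.float32));d=P[ys,xs]
    p=plane(s,[rr[0],cv2.boxPoints(rr)[0],cv2.boxPoints(rr)[1],cv2.boxPoints(rr)[2]],zc,o);print(n,rr,np.median(d,0),p.round(4).tolist())
```

```text
lidz 0.08276028192313842
((559.1140747070312, 154.7724609375), (191.13113403320312, 177.622314453125), 82.10590362548828) [[458.01932  72.31005]
 [633.95844  47.91497]
 [660.20886 237.23486]
 [484.2697  261.62994]]
lid ((283.0, 221.0), (10.0, 46.0), 90.0) [0.48679373 0.11669651 0.11796138] [[0.4869, 0.1164, 0.118], [0.4801, 0.0978, 0.118], [0.4851, 0.1365, 0.118], [0.4938, 0.1352, 0.118]]
latch ((393.5, 236.0), (10.0, 45.0), 90.0) [0.51351633 0.20857532 0.11399595] [[0.5134, 0.2094, 0.114], [0.5064, 0.1903, 0.114], [0.5114, 0.2291, 0.114], [0.5205, 0.2286, 0.114]]
pin ((393.0, 188.5), (9.0, 34.0), 90.0) [0.47434865 0.21490302 0.09704355] [[0.4746, 0.2148, 0.098], [0.4688, 0.2002, 0.098], [0.4726, 0.23, 0.098], [0.4806, 0.2295, 0.098]]
```

Call:
servo_tool(
  increments=[0, 0, 0.5, 0, 0, 0, 1, 0, 0, 0, -0.0037, 0.0207, 0, 1, 0, 0, 0, -0.0037, 0.0207, 0, 1, 0, 0, 0, -0.0037, 0.0207, 0, 1, 0, 0, 0, 0, 0, 0.03, 1, 0, 0, 0, 0, 0, 0.03, 1, 0, 0, 0, 0, 0, 0.03, 1, 0, 0, 0, 0, 0, 0.03, 1, 0, 0, 0, 0, 0, 0.03, 1, 0, 0, 0, 0, 0, 0.02, 1, 0, 0, 0, 0, 0, 0.012, 1, 0, 0, 0, 0, 0, 0, 1],
)

```text
time_s: 3.05
position: [0.5122, 0.2118, 0.162]
tcp_rot: [-0.002, 0.066, 0.998, -0.001]
contact_force: [0.5, -0.6, 0.2]
width: 0.0853
grip_force: 0.0
```

Call:
servo_tool(
  increments=[0, 0, 0, 0, 0, 0, 0, 0, 0, 0, 0, 0, 0, 0, 0, 0, 0, 0, 0, 0, 0, 0, 0, 0, 0, 0, 0, 0, 0, 0, 0, 0, 0, 0, 0, 0, 0, 0, 0, 0, 0, 0, 0, 0, 0, 0, 0, 0, 0, 0, 0, 0, 0, 0, 0, 0],
  force=30,
)

```text
time_s: 3.85
position: [0.514, 0.2093, 0.1656]
tcp_rot: [0.001, 0.068, 0.998, -0.0]
contact_force: [-1.8, -3.6, 6.4]
width: 0.0392
grip_force: 29.7
```

Call:
servo_tool(
  increments=[0, 0, 0, 0.0042, 0, -0.0079, 0, 0, 0, 0, 0.0057, 0, -0.0069, 0, 0, 0, 0, 0.0071, 0, -0.0056, 0, 0, 0, 0, 0.0081, 0, -0.004, 0, 0, 0, 0, 0.0087, 0, -0.0022, 0, 0, 0, 0, 0.0089, 0, -0.0003, 0, 0, 0, 0, 0.0089, 0, 0.0015, 0, 0, 0, 0, 0.0084, 0, 0.0034, 0, 0, 0, 0, 0.0074, 0, 0.005, 0, 0, 0, 0, 0.0063, 0, 0.0064, 0, 0, 0, 0, 0.0047, 0, 0.0075, 0, 0, 0, 0, 0, 0, 0, 0],
)

```text
time_s: 5.05
position: [0.433, 0.2206, 0.1673]
tcp_rot: [-0.002, 0.067, 0.998, -0.001]
contact_force: [-4.1, -6.3, 5.7]
width: 0.0389
grip_force: 34.0
```

Call:
servo_tool(
  increments=[0, 0, 0, 0, 0, 0, 0, 0, 0, 0, 0, 0, 0, 0, 0, 0, 0, 0, 0, 0, 1, 0, 0, 0, 0, 0, 0, 1, 0, 0, 0, 0, 0, 0, 1, 0, 0, 0, 0, 0, 0, 1, 0, 0, 0, 0, 0, -0.02, 1, 0, 0, 0, 0, 0, -0.04, 1, 0, 0, 0, 0, 0, -0.04, 1, 0, 0, 0, 0, 0, -0.03, 1, 0, 0, 0, 0, 0, 0, 1, 0, 0, 0, 0, 0, 0, 1],
)

```text
time_s: 6.25
position: [0.4357, 0.2212, 0.2974]
tcp_rot: [0.0, 0.067, 0.998, 0.001]
contact_force: [-0.5, -0.4, -0.8]
width: 0.0853
grip_force: 0.0
```

```bash
cat >> h.py <<'E'
def shot(n, name):
    from rig import ctrl, viewer
    o=ctrl.get_obs();s=viewer.snapshot(n);cv2.imwrite(f"pics/{name}.png",s["frame"][:,:,::-1]);return s,o
E
python3 - <<'E'
from h import *
s,o=shot("wrist","w2");print(o["position"],o["joint_pos"].round(2))
E
```

```text
[0.43567648 0.22123753 0.29736852] [-0.83 -0.03  0.3   1.86  0.01  1.31  0.91]
```

View pics/w2.png

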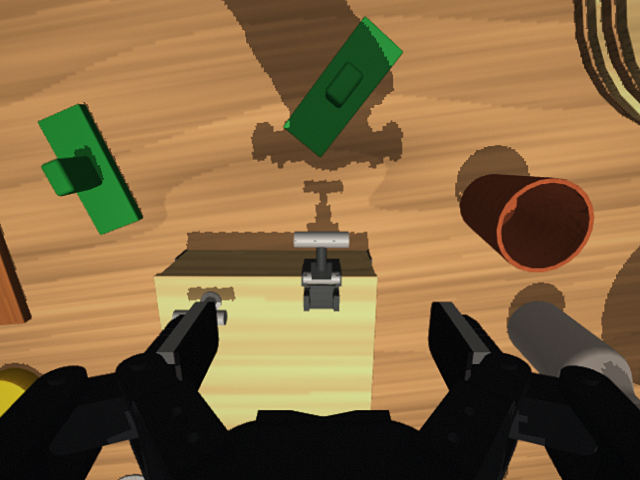

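The latch is now over the front, with its crossbar at (321,240). Next is the lid handle.

Call:
servo_tool(
  increments=[0, 0, 0, -0.0162, -0.0243, 0, 1, 0, 0, 0, -0.0162, -0.0243, 0, 1, 0, 0, 0, -0.0162, -0.0243, 0, 1, 0, 0, 0, -0.0162, -0.0243, 0, 1, 0, 0, 0, 0, 0, 0.03, 1, 0, 0, 0, 0, 0, 0.03, 1, 0, 0, 0, 0, 0, 0.03, 1, 0, 0, 0, 0, 0, 0.03, 1, 0, 0, 0, 0, 0, 0.01, 1, 0, 0, 0, 0, 0, 0, 1, 0, 0, 0, 0, 0, 0, 0.6, 0, 0, 0, 0, 0, 0, 0.6],
)

```text
time_s: 7.5
position: [0.4878, 0.1163, 0.1684]
tcp_rot: [0.001, 0.067, 0.998, 0.001]
contact_force: [0.7, 0.6, -0.6]
width: 0.0592
grip_force: 0.0
```

Call:
servo_tool(
  increments=[0, 0, 0, 0, 0, 0, 0, 0, 0, 0, 0, 0, 0, 0, 0, 0, 0, 0, 0, 0, 0, 0, 0, 0, 0, 0, 0, 0, 0, 0, 0, 0, 0, 0, 0, 0, 0, 0, 0, 0, 0, 0],
  force=35,
)

```text
time_s: 8.1
position: [0.4875, 0.1159, 0.1685]
tcp_rot: [0.001, 0.067, 0.998, 0.0]
contact_force: [-1.4, -1.1, 5.4]
width: 0.0391
grip_force: 35.0
```

Run:
```python
import numpy as np
t=np.linspace(0,1.76,25);x=-150*np.cos(t)+38*np.sin(t);z=150*np.sin(t)+38*np.cos(t)
print(np.c_[-np.diff(x),-np.diff(z)].round(1).tolist())
```

```text
[[-3.2, -10.9], [-4.0, -10.6], [-4.7, -10.3], [-5.5, -9.9], [-6.2, -9.5], [-6.9, -9.0], [-7.5, -8.5], [-8.1, -7.9], [-8.7, -7.3], [-9.2, -6.6], [-9.7, -6.0], [-10.1, -5.2], [-10.4, -4.5], [-10.7, -3.7], [-11.0, -2.9], [-11.1, -2.1], [-11.3, -1.3], [-11.3, -0.4], [-11.3, 0.4], [-11.3, 1.2], [-11.2, 2.0], [-11.0, 2.9], [-10.7, 3.6], [-10.4, 4.4]]
```

Call:
servo_tool(
  increments=[0, 0, 0, -0.0032, 0, -0.0109, 0, 0, 0, 0, -0.004, 0, -0.0106, 0, 0, 0, 0, -0.0047, 0, -0.0103, 0, 0, 0, 0, -0.0055, 0, -0.0099, 0, 0, 0, 0, -0.0062, 0, -0.0095, 0, 0, 0, 0, -0.0069, 0, -0.009, 0, 0, 0, 0, -0.0075, 0, -0.0085, 0, 0, 0, 0, -0.0081, 0, -0.0079, 0, 0, 0, 0, -0.0087, 0, -0.0073, 0, 0, 0, 0, -0.0092, 0, -0.0066, 0, 0, 0, 0, -0.0097, 0, -0.006, 0, 0, 0, 0, -0.0101, 0, -0.0052, 0],
)

```text
time_s: 9.3
position: [0.5701, 0.1045, 0.2696]
tcp_rot: [-0.001, 0.067, 0.998, -0.0]
contact_force: [-5.3, -0.4, -1.8]
width: 0.0388
grip_force: 36.2
```

Call:
servo_tool(
  increments=[0, 0, 0, -0.0104, 0, -0.0045, 0, 0, 0, 0, -0.0107, 0, -0.0037, 0, 0, 0, 0, -0.011, 0, -0.0029, 0, 0, 0, 0, -0.0111, 0, -0.0021, 0, 0, 0, 0, -0.0113, 0, -0.0013, 0, 0, 0, 0, -0.0113, 0, -0.0004, 0, 0, 0, 0, -0.0113, 0, 0.0004, 0, 0, 0, 0, -0.0113, 0, 0.0012, 0, 0, 0, 0, -0.0112, 0, 0.002, 0, 0, 0, 0, -0.011, 0, 0.0029, 0, 0, 0, 0, -0.0107, 0, 0.0036, 0, 0, 0, 0, -0.0104, 0, 0.0044, 0],
)

```text
time_s: 10.5
position: [0.7031, 0.0862, 0.2721]
tcp_rot: [0.003, 0.067, 0.998, -0.0]
contact_force: [-1.6, -2.2, 6.8]
width: 0.0392
grip_force: 34.4
```

Call:
servo_tool(
  increments=[0, 0, 0, 0, 0, 0, 0, 0, 0, 0, 0, 0, 0, 1, 0, 0, 0, 0, 0, 0, 1, 0, 0, 0, 0, 0, 0, 1, 0, 0, 0, 0, 0, 0, 1, 0, 0, 0, 0, 0, 0, 1],
)

```text
time_s: 11.1
position: [0.7003, 0.0874, 0.2691]
tcp_rot: [-0.0, 0.067, 0.998, 0.0]
contact_force: [0.7, -0.6, -0.3]
width: 0.0854
grip_force: 0.0
```

Call:
servo_tool(
  increments=[0, 0, 0, 0, 0, -0.03, 1, 0, 0, 0, 0, 0, -0.04, 1, 0, 0, 0, 0, 0, -0.03, 1, 0, 0, 0, 0.02, -0.034, 0, 1, 0, 0, 0, 0.02, -0.034, 0, 1, 0, 0, 0, 0.02, -0.034, 0, 1, 0, 0, 0, 0.02, -0.034, 0, 1, 0, 0, 0, 0.02, -0.034, 0, 1, 0, 0, 0, 0.02, -0.034, 0, 1, 0, 0, 0, 0.02, -0.034, 0, 1, 0, 0, 0, 0.02, -0.034, 0, 1, 0, 0, 0, 0.02, -0.034, 0, 1],
)

```text
time_s: 12.3
position: [0.4797, -0.1931, 0.3693]
tcp_rot: [0.0, 0.067, 0.998, 0.0]
contact_force: [0.2, -1.4, -0.6]
width: 0.0856
grip_force: 0.0
```

Call:
servo_tool(
  increments=[0, 0, 0, 0.02, -0.034, 0.01, 1, 0, 0, 0, 0, 0, 0.01, 1, 0, 0, 0, 0, 0, 0, 1, 0, 0, 0, 0, 0, 0, 1],
)

```text
time_s: 12.7
position: [0.4572, -0.2219, 0.3492]
tcp_rot: [0.0, 0.066, 0.998, 0.0]
contact_force: [0.4, -0.3, -0.3]
width: 0.0851
grip_force: 0.0
```

```bash
cat >> h.py <<'E'
def blocks(s,o):
    "brown plates: contour of plate top (z=.012) without the grip, list of centre, size, yaw of long axis; plus grip top centre"
    hsv=cv2.cvtColor(s["frame"],cv2.COLOR_RGB2HSV)
    uu,vv=np.meshgrid(np.arange(640),np.arange(480));P=deep(s,np.c_[uu.ravel(),vv.ravel()],o).reshape(480,640,3);Z=P[...,2]
    m=((Z>.006)&(Z<.02)&(hsv[...,0]<18)&(hsv[...,1]>150)).astype(np.uint8); m=cv2.morphologyEx(m,cv2.MORPH_OPEN,np.ones((3,3)))
    out=[]
    for c in cv2.findContours(m,0,2)[0]:
        if cv2.contourArea(c)<300: continue
        W=plane(s,c[:,0],.012,o)[:,:2].astype(np.float32)
        (cx,cy),(w,h),a=cv2.minAreaRect(W*1000)
        if w<h: w,h,a=h,w,a+90
        a=(a+90)%180-90
        if not(105<w<135 and 35<h<60): print("odd",cx,cy,w,h,a);continue
        g=(Z>.05)&(Z<.065)&(np.hypot(P[...,0]-cx/1e3,P[...,1]-cy/1e3)<.03)
        out.append((round(cx,1),round(cy,1),round(w,1),round(h,1),round(a,1),(np.median(P[g],0)*1000).round(1) if g.any() else None,cv2.moments(c)["m10"]/cv2.moments(c)["m00"]))
    return out
E
python3 - <<'E'
from h import *
s,o=shot("wrist","w3");print(o["position"],o["tcp_rot"],o["joint_pos"].round(2))
for b in blocks(s,o): print(b)
E
```

```text
[ 0.45720035 -0.22188957  0.3491905 ] [9.66465678e-05 6.63245485e-02 9.97798048e-01 3.16994544e-04] [-0.29 -0.03  0.69  1.75  0.02  1.41  1.83]
odd 568.6910400390625 122.13021087646484 98.31869506835938 9.414956092834473 -8.280326843261719
(451.7, -286.0, 119.5, 47.0, 20.7, array([ 451.1, -285.4,   58.3]), 266.31750621417336)
(457.1, -147.9, 119.8, 46.1, -2.8, array([ 456.1, -148.6,   58.3]), 386.930896793383)
```

View pics/w3.png

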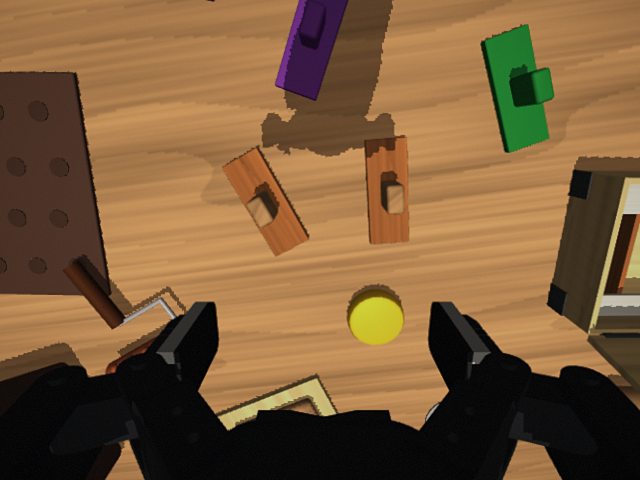

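The two wooden blocks are at (265,200) and (388,190), with sizes 119.5x47 and 119.8x46 that match. Something brown shows inside the chest at (625,240), so I'll check the bays from the top camera.

Run:
```python
from h import *
s,o=shot("top","t2");cv2.imwrite("pics/t2c.png",cv2.resize(s["frame"][130:250,210:340],None,fx=5,fy=5,interpolation=cv2.INTER_CUBIC)[:,:,::-1])
O=np.array([.5626,.1543]);x=np.array([.9907,-.1357]);y=np.array([.1357,.9907])
for by in(-62,0,62):
    for dx in(-30,0,30):
        p=np.r_[O+x*dx/1e3+y*by/1e3,.008];uv=proj(s,p)[0].round().astype(int);print(by,dx,uv,s["frame"][uv[1],uv[0]],deep(s,[uv])[0].round(4))
```

```text
-62 -30 [299 212] [195 184 115] [0.5242 0.0975 0.0068]
-62 0 [301 200] [191 176 108] [0.5542 0.0921 0.0048]
-62 30 [302 188] [191 185 112] [0.5828 0.089  0.0105]
0 -30 [274 209] [192 177 108] [0.5332 0.1582 0.0061]
0 0 [275 197] [194 180 111] [0.5626 0.1553 0.0078]
0 30 [277 185] [194 187 115] [0.5918 0.1499 0.0101]
62 -30 [249 206] [194 168 102] [0.5419 0.2191 0.0071]
62 0 [250 194] [195 181 112] [0.5723 0.2168 0.0045]
62 30 [252 182] [191 178 109] [0.6018 0.2115 0.0061]
```

View pics/t2c.png

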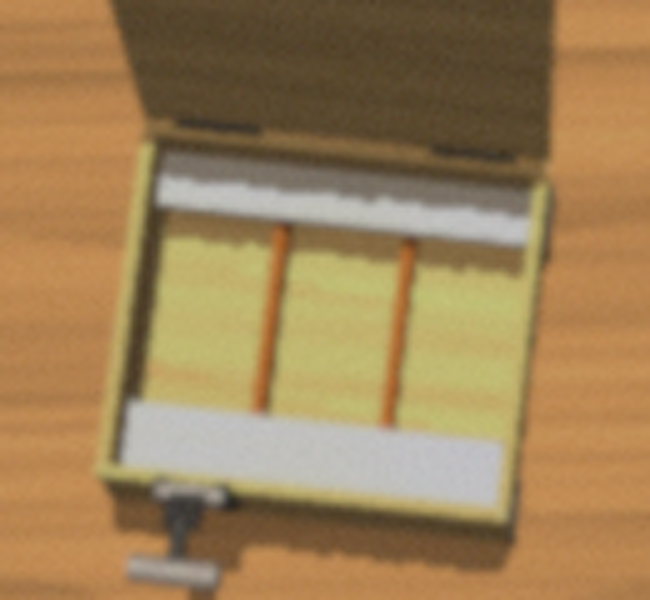

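All three bays are empty; the brown strips are the dividers. Grasping block A, the one nearer the chest.

Call:
servo_tool(
  increments=[0, 0, -4.8, 0, 0, 0, 1, 0, 0, 0, 0.0014, 0.0245, 0, 1, 0, 0, 0, 0.0014, 0.0245, 0, 1, 0, 0, 0, 0.0014, 0.0245, 0, 1, 0, 0, 0, 0, 0, 0.035, 1, 0, 0, 0, 0, 0, 0.035, 1, 0, 0, 0, 0, 0, 0.035, 1, 0, 0, 0, 0, 0, 0.035, 1, 0, 0, 0, 0, 0, 0.035, 1, 0, 0, 0, 0, 0, 0.035, 1, 0, 0, 0, 0, 0, 0.025, 0.7, 0, 0, 0, 0, 0, 0.014, 0.6],
)

```text
time_s: 14.0
position: [0.4558, -0.1483, 0.0982]
tcp_rot: [-0.002, 0.024, 1.0, -0.0]
contact_force: [-0.1, 0.3, 0.6]
width: 0.0593
grip_force: 0.0
```

Call:
servo_tool(
  increments=[0, 0, 0, 0, 0, 0, 0.5, 0, 0, 0, 0, 0, 0, 0.3, 0, 0, 0, 0, 0, 0, 0, 0, 0, 0, 0, 0, 0, 0, 0, 0, 0, 0, 0, 0, 0, 0, 0, 0, 0, 0, 0, 0, 0, 0, 0, 0, 0, 0, 0, 0, 0, 0, 0, 0, 0, 0],
  force=70,
)

```text
time_s: 14.8
position: [0.4575, -0.1495, 0.1016]
tcp_rot: [0.002, 0.025, 1.0, 0.0]
contact_force: [0.3, 1.2, 5.9]
width: 0.0171
grip_force: 69.4
```

Call:
servo_tool(
  increments=[0, 0, 0, 0, 0, -0.02, 0, 0, 0, 0, 0, 0, -0.04, 0, 0, 0, 0, 0, 0, -0.04, 0, 0, 0, 0, 0, 0, -0.04, 0, 0, 0, 0, 0, 0, -0.03, 0, 0, 0, 4.9, 0, 0, 0, 0, 0, 0, 0, -0.004, 0.035, 0, 0, 0, 0, 0, -0.004, 0.035, 0, 0, 0, 0, 0, -0.004, 0.035, 0, 0, 0, 0, 0, -0.004, 0.035, 0, 0, 0, 0, 0, -0.004, 0.035, 0, 0, 0, 0, 0, -0.004, 0.035, 0, 0],
)

```text
time_s: 16.0
position: [0.5082, 0.0566, 0.2701]
tcp_rot: [-0.0, 0.068, 0.998, 0.0]
contact_force: [-0.1, -0.1, -1.8]
width: 0.0168
grip_force: 68.8
```

Call:
servo_tool(
  increments=[0, 0, 0, -0.004, 0.035, 0, 0, 0, 0, 0, -0.004, 0.035, 0, 0, 0, 0, 0, -0.004, 0.035, 0, 0, 0, -6.25, 0, 0, 0, 0, 0, 0, -6.25, 0, 0, 0, 0, 0, 0, -6.25, 0, 0, 0, 0, 0, 0, -6.25, 0, 0, 0, 0, 0, 0, 0, 0, 0, 0, 0, 0, 0, 0, 0, 0, 0, 0, 0],
)

```text
time_s: 16.9
position: [0.534, 0.1577, 0.27]
tcp_rot: [0.215, 0.066, 0.974, -0.015]
contact_force: [-0.0, -0.1, -1.8]
width: 0.017
grip_force: 68.9
```

```bash
cat >> h.py <<'E'
O=np.array([.5626,.1543,0]);C=np.array([[.9907,.1357,0],[-.1357,.9907,0],[0,0,1.]])  # columns: chest axes
def state(o,h=.1016):
    "TCP in chest frame (mm), tilt deg, yaw error, F corner of held block, rear corner"
    p=C.T@(o["position"]-O);T=C.T@rot(o["tcp_rot"]).as_matrix()
    up=-T[:,2];x=-T[:,0];c=p-h*up
    print("tcp",(p*1e3).round(1),"tilt",np.degrees(np.arctan2(-up[0],up[2])).round(1),"yawerr",np.degrees(np.arctan2(x[1],x[0])).round(2),"roll",np.degrees(up[1]).round(1),"F",((c-.06*x)*1e3).round(1),"R",((c+.06*x)*1e3).round(1),"f",o["contact_force"].round(1))
    return p,T
def toward(o,tcp_mm,T=None):
    p,T0=state(o);print("shift tool axes",(T0.T@(np.array(tcp_mm)/1e3-p)).round(4))
E
python3 - <<'E'
from h import *
s,o=shot("wrist","w4");toward(o,(-26.5,0,170));toward(o,(-27.5,0,131.5));cv2.imwrite("pics/w4.png",s["frame"][:,:,::-1])
E
```

```text
tcp [-28.8  -0.6 270. ] tilt 24.8 yawerr 0.01 roll -0.0 F [-40.6  -0.6 152.6] R [ 68.3  -0.5 203.1] f [-0.  -0.1 -1.8]
shift tool axes [0.04   0.0006 0.0917]
tcp [-28.8  -0.6 270. ] tilt 24.8 yawerr 0.01 roll -0.0 F [-40.6  -0.6 152.6] R [ 68.3  -0.5 203.1] f [-0.  -0.1 -1.8]
shift tool axes [0.057  0.0006 0.1263]
```

View pics/w4.png

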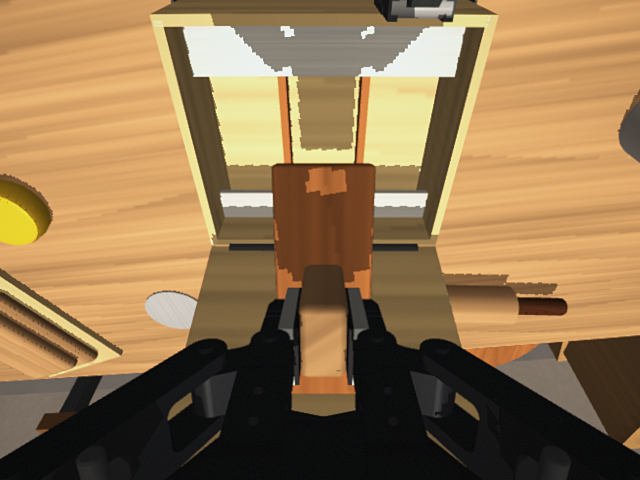

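The tilted block is centred over the middle bay (plate columns 272–375, bay 285–365) with its front end down. Lowering it now.

Call:
servo_tool(
  increments=[0, 0, 0, 0.0078, 0.0001, 0.018, 0, 0, 0, 0, 0.0078, 0.0001, 0.018, 0, 0, 0, 0, 0.0078, 0.0001, 0.018, 0, 0, 0, 0, 0.0078, 0.0001, 0.018, 0, 0, 0, 0, 0.0078, 0.0001, 0.018, 0, 0, 0, 0, 0.0078, 0.0001, 0.018, 0, 0, 0, 0, 0.0078, 0.0001, 0.0178, 0, 0, 0, 0, 0, 0, 0, 0, 0, 0, 0, 0, 0, 0, 0],
)

```text
time_s: 17.85
position: [0.5393, 0.1576, 0.1333]
tcp_rot: [0.216, 0.067, 0.974, -0.015]
contact_force: [0.9, 0.8, -1.3]
width: 0.0169
grip_force: 68.8
```

Run:
```python
from h import *
from rig import ctrl
toward(ctrl.get_obs(),(-55.5,0,129.5))
```

```text
tcp [-2.360e+01  1.000e-01  1.333e+02] tilt 25.0 yawerr -0.05 roll 0.1 F [-35.    0.   15.9] R [73.7 -0.1 66.6] f [ 0.9  0.8 -1.3]
shift tool axes [ 0.0306 -0.0001 -0.01  ]
```

Call:
servo_tool(
  increments=[0, 0, 0, 0.0061, 0, -0.002, 0, 0, 0, 0, 0.0061, 0, -0.002, 0, 0, 0, 0, 0.0061, 0, -0.002, 0, 0, 0, 0, 0.0061, 0, -0.002, 0, 0, 0, 0, 0.0061, 0, -0.002, 0, 0, 0, 0, 0, 0, 0, 0, 0, 0, 0, 0, 0, 0, 0],
)

```text
time_s: 18.55
position: [0.5067, 0.1625, 0.1294]
tcp_rot: [0.216, 0.066, 0.974, -0.014]
contact_force: [0.8, 0.1, -2.2]
width: 0.0173
grip_force: 68.8
```

Run:
```python
from h import *
from rig import ctrl
toward(ctrl.get_obs(),(-55.5,0,129.5))
```

```text
tcp [-56.5   0.6 129.4] tilt 25.0 yawerr 0.02 roll -0.0 F [-67.9   0.6  12. ] R [40.8  0.7 62.7] f [ 0.8  0.1 -2.2]
shift tool axes [-0.001  -0.0006  0.0004]
```

Call:
servo_tool(
  increments=[0, 3.5, 0, -0.0046, 0, 0.0033, 0, 0, 3.5, 0, -0.0046, 0, 0.0039, 0, 0, 3, 0, -0.0033, 0, 0.003, 0, 0, 3, 0, -0.0033, 0, 0.0031, 0, 0, 0, 0, 0, 0, 0, 0, 0, 0, 0, 0, 0, 0, 0],
)

```text
time_s: 19.15
position: [0.5261, 0.1594, 0.1221]
tcp_rot: [0.105, 0.068, 0.992, -0.007]
contact_force: [0.1, -0.3, -1.5]
width: 0.0171
grip_force: 68.9
```

Run:
```python
from h import *
from rig import ctrl
toward(ctrl.get_obs(),(-36.4,0,121.9))
```

```text
tcp [-3.690e+01  1.000e-01  1.221e+02] tilt 12.1 yawerr -0.03 roll 0.0 F [-74.3   0.1  10.2] R [43.  -0.  35.2] f [ 0.1 -0.3 -1.5]
shift tool axes [-0.0004 -0.0001  0.0003]
```

Call:
servo_tool(
  increments=[0, 3.5, 0, -0.0047, 0, 0.0042, 0, 0, 3.5, 0, -0.005, 0, 0.0039, 0, 0, 2.5, 0, -0.0038, 0, 0.0029, 0, 0, 2.5, 0, -0.004, 0, 0.0027, 0, 0, 0, 0, 0, 0, 0, 0, 0, 0, 0, -0.006, 0, 0, 0, 0, 0, 0, -0.006, 0, 0, 0, 0, 0, 0, -0.006, 0, 0, 0, 0, 0, 0, 0, 0, 0.001, 0, 0, 0, 0, 0, 0, 0, 0],
)

```text
time_s: 20.15
position: [0.5626, 0.1547, 0.1098]
tcp_rot: [-0.0, 0.068, 0.998, -0.0]
contact_force: [0.7, 0.2, -1.3]
width: 0.0167
grip_force: 68.9
```

Run:
```python
from h import *
from rig import ctrl
toward(ctrl.get_obs(),(0,0,109.6))
```

```text
tcp [-1.000e-01  4.000e-01  1.098e+02] tilt -0.0 yawerr 0.0 roll 0.0 F [-60.1   0.3   8.2] R [59.9  0.3  8.2] f [ 0.7  0.2 -1.3]
shift tool axes [-0.0001 -0.0004  0.0002]
```

Call:
servo_tool(
  increments=[0, 0, 0, 0, 0, 0, 0.33, 0, 0, 0, 0, 0, 0, 0.33, 0, 0, 0, 0, 0, 0, 0.33, 0, 0, 0, 0, 0, 0, 0.33, 0, 0, 0, 0, 0, -0.01, 0.33, 0, 0, 0, 0, 0, -0.02, 0.33, 0, 0, 0, 0, 0, -0.04, 0.4, 0, 0, 0, 0, 0, -0.05, 1, 0, 0, 0, 0, 0, -0.05, 1, 0, 0, 0, 0, 0, -0.05, 1, 0, 0, 0, 0, 0, -0.02, 1],
)

```text
time_s: 21.25
position: [0.564, 0.1547, 0.3571]
tcp_rot: [0.004, 0.068, 0.998, 0.002]
contact_force: [0.7, 0.8, 0.1]
width: 0.0852
grip_force: 0.0
```

Call:
servo_tool(
  increments=[0, 0, 0, 0.0047, -0.0347, 0, 1, 0, 0, 0, 0.0047, -0.0347, 0, 1, 0, 0, 0, 0.0047, -0.0347, 0, 1, 0, 0, 0, 0.0047, -0.0347, 0, 1, 0, 0, 0, 0.0047, -0.0347, 0, 1, 0, 0, 0, 0.0047, -0.0347, 0, 1, 0, 0, 0, 0.0047, -0.0347, 0, 1, 0, 0, 0, 0.0047, -0.0347, 0, 1, 0, 0, 0, 0.0047, -0.0347, 0, 1, 0, 0, 0, 0.0047, -0.0347, 0, 1, 0, 0, 0, 0.0047, -0.0347, 0, 1, 0, 0, 0, 0.0047, -0.0347, 0, 1],
)

```text
time_s: 22.45
position: [0.4495, -0.2517, 0.3508]
tcp_rot: [0.001, 0.068, 0.998, 0.0]
contact_force: [0.5, 0.1, -0.8]
width: 0.0854
grip_force: 0.0
```

Call:
servo_tool(
  increments=[0, 0, 0, 0, 0, 0, 1, 0, 0, 0, 0, 0, 0, 1],
)

```text
time_s: 22.65
position: [0.4498, -0.251, 0.3506]
tcp_rot: [0.001, 0.069, 0.998, 0.0]
contact_force: [0.2, 0.7, 0.1]
width: 0.0851
grip_force: 0.0
```

Run:
```python
from h import *
s,o=shot("wrist","w5");print(o["position"],o["tcp_rot"],o["joint_pos"].round(2))
for b in blocks(s,o): print(b)
s,o=shot("top","t3");cv2.imwrite("pics/t3c.png",cv2.resize(s["frame"][130:250,210:340],None,fx=5,fy=5,interpolation=cv2.INTER_CUBIC)[:,:,::-1])
```

```text
[ 0.4498283  -0.25097196  0.35057702] [5.54995101e-04 6.91945982e-02 9.97602971e-01 3.33458626e-04] [-0.2  -0.01  0.66  1.73  0.    1.41  1.89]
(451.8, -286.2, 119.4, 46.6, 20.7, array([ 451.1, -285.9,   58.4]), 291.4409687184662)
```

View pics/t3c.png

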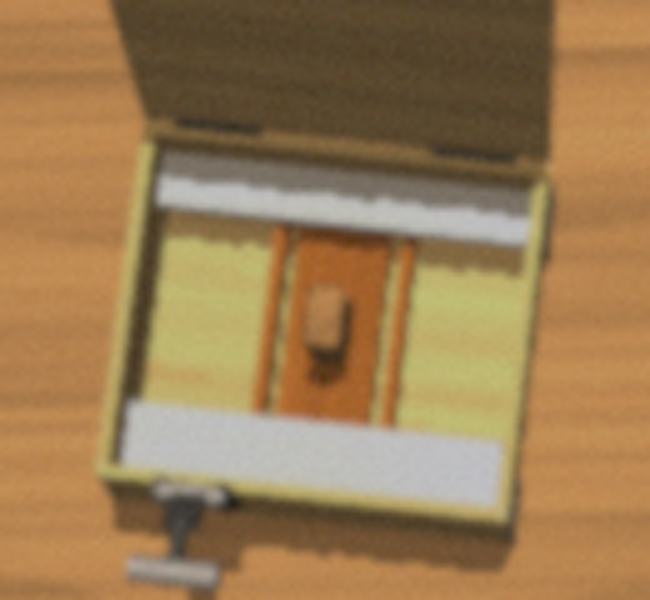

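Block A lies flat in the middle bay. Block B is unmoved at (0.4516, -0.286), yaw 20.7°, so I'll grasp it.

Call:
servo_tool(
  increments=[0, 0, -7.15, 0, 0, 0, 1, 0, 0, -7.15, 0, 0, 0, 1, 0, 0, -7.15, 0, 0, 0, 1, 0, 0, -7.15, 0, 0, 0, 1, 0, 0, 0, 0.0107, -0.0334, 0, 1, 0, 0, 0, 0, 0, 0.04, 1, 0, 0, 0, 0, 0, 0.04, 1, 0, 0, 0, 0, 0, 0.04, 1, 0, 0, 0, 0, 0, 0.04, 1, 0, 0, 0, 0, 0, 0.04, 1, 0, 0, 0, 0, 0, 0.03, 0.7, 0, 0, 0, 0, 0, 0.019, 0.6],
)

```text
time_s: 23.95
position: [0.4519, -0.2827, 0.0982]
tcp_rot: [-0.001, -0.182, 0.983, 0.001]
contact_force: [-0.7, 0.6, 0.5]
width: 0.059
grip_force: 0.0
```

Call:
servo_tool(
  increments=[0, 0, 0, 0, 0, 0, 0.5, 0, 0, 0, 0, 0, 0, 0.3, 0, 0, 0, 0, 0, 0, 0, 0, 0, 0, 0, 0, 0, 0, 0, 0, 0, 0, 0, 0, 0, 0, 0, 0, 0, 0, 0, 0, 0, 0, 0, 0, 0, 0, 0, 0, 0, 0, 0, 0, 0, 0],
  force=70,
)

```text
time_s: 24.75
position: [0.4534, -0.2855, 0.1023]
tcp_rot: [0.001, -0.181, 0.984, -0.0]
contact_force: [-0.3, 1.9, 6.4]
width: 0.017
grip_force: 70.7
```

Call:
servo_tool(
  increments=[0, 0, 0, 0, 0, -0.02, 0, 0, 0, 0, 0, 0, -0.04, 0, 0, 0, 0, 0, 0, -0.04, 0, 0, 0, 0, 0, 0, -0.04, 0, 0, 0, 0, 0, 0, -0.03, 0, 0, 0, 7.15, 0, 0, 0, 0, 0, 0, 7.15, 0, 0, 0, 0, 0, 0, 7.15, 0, 0, 0, 0, 0, 0, 7.15, 0, 0, 0, 0, 0, 0, 0, -0.0021, 0.0353, 0, 0, 0, 0, 0, -0.0021, 0.0353, 0, 0, 0, 0, 0, -0.0021, 0.0353, 0, 0],
)

```text
time_s: 25.95
position: [0.4723, -0.1801, 0.2706]
tcp_rot: [-0.0, 0.069, 0.998, 0.0]
contact_force: [0.7, 0.2, -1.9]
width: 0.0169
grip_force: 69.6
```

Call:
servo_tool(
  increments=[0, 0, 0, -0.0021, 0.0353, 0, 0, 0, 0, 0, -0.0021, 0.0353, 0, 0, 0, 0, 0, -0.0021, 0.0353, 0, 0, 0, 0, 0, -0.0021, 0.0353, 0, 0, 0, 0, 0, -0.0021, 0.0353, 0, 0, 0, 0, 0, -0.0021, 0.0353, 0, 0, 0, 0, 0, -0.0021, 0.0353, 0, 0, 0, 0, 0, -0.0021, 0.0353, 0, 0, 0, -6.25, 0, 0, 0, 0, 0, 0, -6.25, 0, 0, 0, 0, 0, 0, -6.25, 0, 0, 0, 0, 0, 0, -6.25, 0, 0, 0, 0, 0],
)

```text
time_s: 27.15
position: [0.5273, 0.0962, 0.2707]
tcp_rot: [0.218, 0.066, 0.974, -0.015]
contact_force: [0.2, -0.8, -1.2]
width: 0.0167
grip_force: 69.6
```

Call:
servo_tool(
  increments=[0, 0, 0, 0, 0, 0, 0, 0, 0, 0, 0, 0, 0, 0],
)

```text
time_s: 27.35
position: [0.5272, 0.0961, 0.2708]
tcp_rot: [0.215, 0.066, 0.974, -0.015]
contact_force: [0.9, 0.6, -1.4]
width: 0.0169
grip_force: 69.7
```

Run:
```python
from h import *
s,o=shot("wrist","w6");toward(o,(-24,-62,133.5))
```

```text
tcp [-27.2 -62.5 270.8] tilt 24.8 yawerr 0.01 roll -0.0 F [-39.  -62.5 153.3] R [ 69.9 -62.5 203.8] f [ 0.9  0.6 -1.4]
shift tool axes [0.0548 0.0005 0.1259]
```

View pics/w6.png

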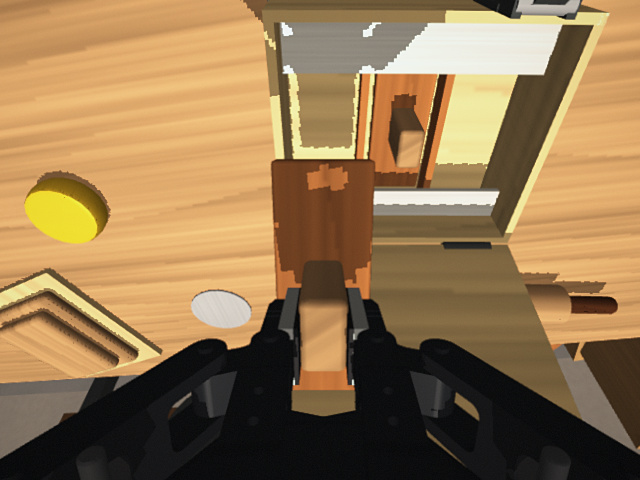

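Block B is tilted and lined up over the right-hand bay (plate columns 272–375); block A sits flat in its bay at (405,140).

Call:
servo_tool(
  increments=[0, 0, 0, 0.0078, 0.0001, 0.018, 0, 0, 0, 0, 0.0078, 0.0001, 0.018, 0, 0, 0, 0, 0.0078, 0.0001, 0.018, 0, 0, 0, 0, 0.0078, 0.0001, 0.018, 0, 0, 0, 0, 0.0078, 0.0001, 0.018, 0, 0, 0, 0, 0.0078, 0, 0.018, 0, 0, 0, 0, 0.0078, 0, 0.0178, 0, 0, 0, 0, 0, 0, 0, 0, 0, 0, 0, 0, 0, 0, 0],
)

```text
time_s: 28.3
position: [0.5323, 0.0959, 0.1341]
tcp_rot: [0.216, 0.067, 0.974, -0.015]
contact_force: [1.6, 1.2, -1.2]
width: 0.0168
grip_force: 69.5
```

Run:
```python
from h import *
from rig import ctrl
toward(ctrl.get_obs(),(-55.5,-62,130))
```

```text
tcp [-22.1 -61.9 134.1] tilt 25.0 yawerr -0.04 roll 0.1 F [-33.6 -62.   16.6] R [ 75.2 -62.1  67.3] f [ 1.6  1.2 -1.2]
shift tool axes [ 0.032  -0.0001 -0.0104]
```

Call:
servo_tool(
  increments=[0, 0, 0, 0.0063, 0, -0.0021, 0, 0, 0, 0, 0.0063, 0, -0.0021, 0, 0, 0, 0, 0.0063, 0, -0.0021, 0, 0, 0, 0, 0.0063, 0, -0.0021, 0, 0, 0, 0, 0.0063, 0, -0.0021, 0, 0, 0, 0, 0, 0, 0, 0, 0, 0, 0, 0, 0, 0, 0],
)

```text
time_s: 29.0
position: [0.4987, 0.101, 0.1303]
tcp_rot: [0.216, 0.066, 0.974, -0.014]
contact_force: [0.3, -0.5, -1.4]
width: 0.0166
grip_force: 69.5
```

Call:
servo_tool(
  increments=[0, 3.5, 0, -0.0046, 0, 0.0033, 0, 0, 3.5, 0, -0.0046, 0, 0.0039, 0, 0, 3, 0, -0.0033, 0, 0.003, 0, 0, 3, 0, -0.0033, 0, 0.0031, 0, 0, 0, 0, 0, 0, 0, 0, 0, 0, 0, 0, 0, 0, 0],
)

```text
time_s: 29.6
position: [0.5181, 0.0979, 0.1229]
tcp_rot: [0.105, 0.068, 0.992, -0.007]
contact_force: [0.4, 0.7, -1.8]
width: 0.0165
grip_force: 69.5
```

Run:
```python
from h import *
from rig import ctrl
toward(ctrl.get_obs(),(-36.4,-62,122.5))
```

```text
tcp [-36.4 -61.9 122.9] tilt 12.0 yawerr -0.03 roll 0.0 F [-73.9 -62.   11. ] R [ 43.5 -62.   36. ] f [ 0.4  0.7 -1.8]
shift tool axes [ 0.0001 -0.0001  0.0004]
```

Call:
servo_tool(
  increments=[0, 3.5, 0, -0.0047, 0, 0.0042, 0, 0, 3.5, 0, -0.005, 0, 0.0039, 0, 0, 2.5, 0, -0.0038, 0, 0.0029, 0, 0, 2.5, 0, -0.004, 0, 0.0027, 0, 0, 0, 0, 0, 0, 0, 0, 0, 0, 0, -0.006, 0, 0, 0, 0, 0, 0, -0.006, 0, 0, 0, 0, 0, 0, -0.006, 0, 0, 0, 0, 0, 0, 0, 0, 0.001, 0, 0, 0, 0, 0, 0, 0, 0],
)

```text
time_s: 30.6
position: [0.5546, 0.0931, 0.1106]
tcp_rot: [-0.0, 0.068, 0.998, -0.0]
contact_force: [-0.5, 0.8, -1.2]
width: 0.0171
grip_force: 69.5
```

Run:
```python
from h import *
from rig import ctrl
toward(ctrl.get_obs(),(0,-62,110.3))
```

```text
tcp [  0.4 -61.7 110.6] tilt -0.0 yawerr 0.0 roll 0.0 F [-59.6 -61.7   9. ] R [ 60.4 -61.7   9. ] f [-0.5  0.8 -1.2]
shift tool axes [ 0.0004 -0.0003  0.0003]
```

Call:
servo_tool(
  increments=[0, 0, 0, 0, 0, 0, 0.3, 0, 0, 0, 0, 0, 0, 0.3, 0, 0, 0, 0, 0, 0, 0.3, 0, 0, 0, 0, 0, 0, 0.3, 0, 0, 0, 0, 0, -0.01, 0.3, 0, 0, 0, 0, 0, -0.02, 0.3, 0, 0, 0, 0, 0, -0.04, 0.4, 0, 0, 0, 0, 0, -0.05, 1, 0, 0, 0, 0, 0, -0.05, 1, 0, 0, 0, 0, 0, -0.05, 1, 0, 0, 0, 0, 0, -0.05, 1, 0, 0, 0, 0, 0, 0, 1],
)

```text
time_s: 31.8
position: [0.557, 0.093, 0.39]
tcp_rot: [0.007, 0.068, 0.998, 0.003]
contact_force: [0.8, -0.4, -0.5]
width: 0.0853
grip_force: 0.0
```

Run:
```python
from h import *
s,o=shot("wrist","w7");toward(o,(145.5,-48,380));print(o["position"])
```

```text
tcp [  2.7 -61.5 390. ] tilt 0.8 yawerr -0.02 roll -0.4 F [-55.9 -60.8 287.6] R [ 64.1 -60.9 289.2] f [ 0.8 -0.4 -0.5]
shift tool axes [-0.1426  0.0134  0.012 ]
[0.55695967 0.09303382 0.38997765]
```

View pics/w7.png

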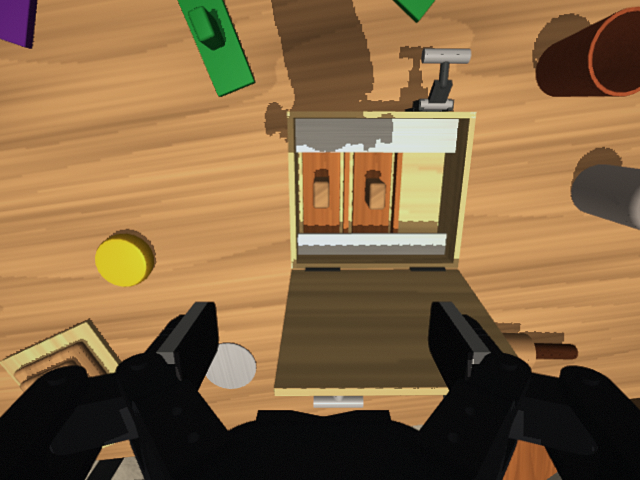

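Both blocks lie flat, in separate bays, at (320,190) and (375,190). The lid bar is at (338,401), and I'll regrip it to close the lid.

Call:
servo_tool(
  increments=[0, 0, 0, -0.0363, 0.0034, 0, 1, 0, 0, 0, -0.0363, 0.0034, 0, 1, 0, 0, 0, -0.0363, 0.0034, 0, 1, 0, 0, 0, -0.0363, 0.0034, 0, 1, 0, 0, 0, 0, 0, 0, 1, 0, 0, 0, 0, 0, 0, 1],
)

```text
time_s: 32.45
position: [0.7002, 0.0866, 0.3781]
tcp_rot: [-0.002, 0.068, 0.998, -0.001]
contact_force: [-0.9, 0.3, 0.4]
width: 0.0854
grip_force: 0.0
```

Run:
```python
from h import *
s,o=shot("wrist","w8");toward(o,(144.5,-48,270))
c=s["frame"].astype(int)
hsv=cv2.cvtColor(s["frame"],cv2.COLOR_RGB2HSV)
uu,vv=np.meshgrid(np.arange(640),np.arange(480));P=deep(s,np.c_[uu.ravel(),vv.ravel()],o).reshape(480,640,3)
Q=(P-O)@C*1000
m=(Q[...,0]>115)&(Q[...,0]<175)&(abs(Q[...,1]+48)<35)&(Q[...,2]>195)&(Q[...,2]<240)&(hsv[...,1]<50)
print(m.sum(), Q[m].min(0),np.median(Q[m],0),Q[m].max(0)) if m.any() else print("none")
```

```text
tcp [145.5 -48.4 378.1] tilt -0.2 yawerr -0.04 roll 0.1 F [ 85.1 -48.5 276.8] R [205.1 -48.6 276.3] f [-0.9  0.3  0.4]
shift tool axes [0.0006 0.0006 0.1081]
1322 [116.9496129  -67.48552377 216.92610217] [136.3990189  -47.64399383 223.18988955] [144.58638622 -28.02162104 227.11469315]
```

Call:
servo_tool(
  increments=[0, 0, 0, 0.0055, 0.0005, 0.03, 1, 0, 0, 0, 0, 0, 0.03, 1, 0, 0, 0, 0, 0, 0.03, 1, 0, 0, 0, 0, 0, 0.017, 1, 0, 0, 0, 0, 0, 0, 0.6, 0, 0, 0, 0, 0, 0, 0, 0, 0, 0, 0, 0, 0, 0, 0, 0, 0, 0, 0, 0, 0, 0, 0, 0, 0, 0, 0, 0, 0, 0, 0, 0, 0, 0, 0, 0, 0, 0, 0, 0, 0, 0, 0],
  force=35,
)

```text
schema error: expected a multiple of 7 numbers
```

Run:
```python
from h import *
from rig import ctrl
o=ctrl.get_obs();p,_=state(o)
t=np.linspace(1.72,0,25);x=-150*np.cos(t)+38*np.sin(t);z=150*np.sin(t)+38*np.cos(t)
print(x[0]+80,z[0]+74+54);print(np.c_[-np.diff(x),-np.diff(z)].round(1).tolist())
```

```text
tcp [145.  -48.3 379.6] tilt -0.1 yawerr -0.02 roll 0.0 F [ 84.8 -48.4 278.1] R [204.8 -48.4 277.8] f [-0.3  0.1  0.8]
139.8754161488832 270.6847382903934
[[10.4, -3.9], [10.6, -3.2], [10.8, -2.4], [11.0, -1.6], [11.1, -0.8], [11.1, -0.0], [11.1, 0.8], [11.0, 1.5], [10.8, 2.3], [10.6, 3.1], [10.4, 3.9], [10.1, 4.6], [9.7, 5.3], [9.3, 6.0], [8.9, 6.6], [8.4, 7.3], [7.8, 7.8], [7.3, 8.4], [6.6, 8.9], [6.0, 9.3], [5.3, 9.7], [4.6, 10.1], [3.9, 10.4], [3.1, 10.6]]
```

Call:
servo_tool(
  increments=[0, 0, 0, 0.0052, 0.0004, 0.03, 1, 0, 0, 0, 0, 0, 0.03, 1, 0, 0, 0, 0, 0, 0.03, 1, 0, 0, 0, 0, 0, 0.018, 1, 0, 0, 0, 0, 0, 0, 0.6, 0, 0, 0, 0, 0, 0, 0, 0, 0, 0, 0, 0, 0, 0, 0, 0, 0, 0, 0, 0, 0, 0, 0, 0, 0, 0, 0, 0, 0, 0, 0, 0, 0, 0, 0],
  force=35,
)

```text
time_s: 33.5
position: [0.6962, 0.087, 0.2754]
tcp_rot: [0.002, 0.068, 0.998, -0.0]
contact_force: [-0.6, -1.5, 5.9]
width: 0.0388
grip_force: 36.1
```

Run:
```python
from h import *
from rig import ctrl
o=ctrl.get_obs();p,_=state(o);print(o["width"],o["grip_force"])
```

```text
tcp [141.5 -48.5 275.4] tilt 0.2 yawerr -0.04 roll -0.0 F [ 81.9 -48.5 173.6] R [201.9 -48.5 174. ] f [-0.6 -1.5  5.9]
0.03876070027299919 36.11941158771515
```

Call:
servo_tool(
  increments=[0, 0, 0, 0.0104, 0, -0.0039, 0, 0, 0, 0, 0.0106, 0, -0.0032, 0, 0, 0, 0, 0.0108, 0, -0.0024, 0, 0, 0, 0, 0.011, 0, -0.0016, 0, 0, 0, 0, 0.0111, 0, -0.0008, 0, 0, 0, 0, 0.0111, 0, 0, 0, 0, 0, 0, 0.0111, 0, 0.0008, 0, 0, 0, 0, 0.011, 0, 0.0015, 0, 0, 0, 0, 0.0108, 0, 0.0023, 0, 0, 0, 0, 0.0106, 0, 0.0031, 0, 0, 0, 0, 0.0104, 0, 0.0039, 0, 0, 0, 0, 0.0101, 0, 0.0046, 0],
)

```text
time_s: 34.7
position: [0.5674, 0.1048, 0.2705]
tcp_rot: [0.001, 0.068, 0.998, 0.0]
contact_force: [-0.4, -2.4, 8.0]
width: 0.0388
grip_force: 38.2
```

Call:
servo_tool(
  increments=[0, 0, 0, 0.0097, 0, 0.0053, 0, 0, 0, 0, 0.0093, 0, 0.006, 0, 0, 0, 0, 0.0089, 0, 0.0066, 0, 0, 0, 0, 0.0084, 0, 0.0073, 0, 0, 0, 0, 0.0078, 0, 0.0078, 0, 0, 0, 0, 0.0073, 0, 0.0084, 0, 0, 0, 0, 0.0066, 0, 0.0089, 0, 0, 0, 0, 0.006, 0, 0.0093, 0, 0, 0, 0, 0.0053, 0, 0.0097, 0, 0, 0, 0, 0.0046, 0, 0.0101, 0, 0, 0, 0, 0.0039, 0, 0.0104, 0, 0, 0, 0, 0.0031, 0, 0.0106, 0],
)

```text
time_s: 35.9
position: [0.4851, 0.1163, 0.1672]
tcp_rot: [-0.002, 0.068, 0.998, -0.0]
contact_force: [-3.7, -2.6, 3.9]
width: 0.0389
grip_force: 41.3
```

Call:
servo_tool(
  increments=[0, 0, 0, 0, 0, 0.002, 0, 0, 0, 0, 0, 0, 0.001, 0, 0, 0, 0, 0, 0, 0, 0, 0, 0, 0, 0, 0, 0, 0],
)

```text
time_s: 36.3
position: [0.4844, 0.1165, 0.1641]
tcp_rot: [-0.004, 0.068, 0.998, -0.001]
contact_force: [-7.6, -2.7, 4.4]
width: 0.0391
grip_force: 41.3
```

Run:
```python
from h import *
from rig import ctrl
o=ctrl.get_obs();p,_=state(o);print(o["width"],o["grip_force"],o["position"])
```

```text
tcp [-72.3 -48.1 164.1] tilt -0.4 yawerr 0.02 roll 0.1 F [-133.   -48.3   62.9] R [-13.  -48.3  62.1] f [-7.6 -2.7  4.4]
0.039128306376658 41.32151484489441 [0.48444308 0.11646366 0.16411306]
```

Call:
servo_tool(
  increments=[0, 0, 0, 0, 0, 0, 1, 0, 0, 0, 0, 0, 0, 1, 0, 0, 0, 0, 0, 0, 1, 0, 0, 0, 0, 0, -0.02, 1, 0, 0, 0, 0, 0, -0.04, 1, 0, 0, 0, 0, 0, -0.04, 1, 0, 0, 0, 0, 0, -0.04, 1, 0, 0, 0, 0.012, 0.024, 0, 1, 0, 0, 0, 0.012, 0.024, 0, 1, 0, 0, 0, 0.012, 0.024, 0, 1, 0, 0, 0, 0, 0, 0, 1, 0, 0, 0, 0, 0, 0, 1],
)

```text
time_s: 37.5
position: [0.4614, 0.1931, 0.3051]
tcp_rot: [0.0, 0.067, 0.998, -0.0]
contact_force: [0.5, -0.7, -0.4]
width: 0.0854
grip_force: 0.0
```

Run:
```python
from h import *
s,o=shot("wrist","w9");toward(o,(-135,48,260))
uu,vv=np.meshgrid(np.arange(640),np.arange(480));P=deep(s,np.c_[uu.ravel(),vv.ravel()],o).reshape(480,640,3);Q=(P-O)@C*1000
for x0 in range(-85,80,20):
    m=(abs(Q[...,0]-x0)<6)&(abs(Q[...,1])<15)&(Q[...,2]<140);print(x0,m.sum(),np.median(Q[m][:,2]).round(1) if m.any() else None)
hsv=cv2.cvtColor(s["frame"],cv2.COLOR_RGB2HSV)
for n,cx,cy in(("latch",-135,48),("lid",-70,-48)):
    m=(abs(Q[...,0]-cx)<14)&(abs(Q[...,1]-cy)<28)&(Q[...,2]>104)&(Q[...,2]<130);print(n,m.sum(),Q[m].min(0),np.median(Q[m],0),Q[m].max(0))
```

```text
tcp [-105.5   24.7  305.1] tilt 0.0 yawerr 0.09 roll 0.0 F [-165.4   24.6  203.4] R [-45.4  24.8 203.5] f [ 0.5 -0.7 -0.4]
shift tool axes [0.0295 0.0234 0.0451]
-85 1033 59.5
-65 439 82.8
-45 419 82.8
-25 395 82.8
-5 382 82.5
15 352 82.6
35 335 82.6
55 329 82.6
75 236 82.7
latch 954 [-139.54292609   28.54820897  111.38562249] [-134.03061484   48.09042751  116.58564372] [-121.04592574   67.86130867  119.16035716]
lid 841 [-75.54118843 -68.05170537 104.09828673] [-71.44439192 -46.54892503 117.39710538] [-63.70438554 -27.36841251 120.34311165]
```

View pics/w9.png

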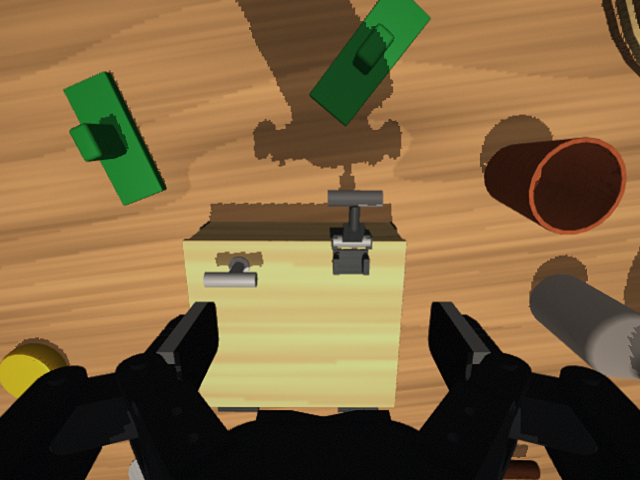

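The lid is flat at z = 82.7 mm, so it is closed; the latch bar is at (355,198). Gripping it now.

Call:
servo_tool(
  increments=[0, 0, 0, 0.0147, 0.0117, 0, 1, 0, 0, 0, 0.0147, 0.0117, 0, 1, 0, 0, 0, 0, 0, 0.035, 1, 0, 0, 0, 0, 0, 0.035, 1, 0, 0, 0, 0, 0, 0.035, 1, 0, 0, 0, 0, 0, 0.034, 1, 0, 0, 0, 0, 0, 0, 0.6, 0, 0, 0, 0, 0, 0, 0, 0, 0, 0, 0, 0, 0, 0, 0, 0, 0, 0, 0, 0, 0, 0, 0, 0, 0, 0, 0, 0, 0, 0, 0, 0, 0, 0, 0],
  force=30,
)

```text
time_s: 38.75
position: [0.4369, 0.2198, 0.1684]
tcp_rot: [0.002, 0.068, 0.998, 0.001]
contact_force: [-0.9, -2.0, 7.3]
width: 0.0391
grip_force: 30.1
```

Call:
servo_tool(
  increments=[0, 0, 0, -0.0047, 0, -0.0075, 0, 0, 0, 0, -0.0063, 0, -0.0064, 0, 0, 0, 0, -0.0074, 0, -0.005, 0, 0, 0, 0, -0.0084, 0, -0.0034, 0, 0, 0, 0, -0.0089, 0, -0.0015, 0, 0, 0, 0, -0.0089, 0, 0.0003, 0, 0, 0, 0, -0.0087, 0, 0.0022, 0, 0, 0, 0, -0.0081, 0, 0.004, 0, 0, 0, 0, -0.0071, 0, 0.0056, 0, 0, 0, 0, -0.0057, 0, 0.0069, 0, 0, 0, 0, -0.0042, 0, 0.0079, 0, 0, 0, 0, 0, 0, 0, 0],
)

```text
time_s: 39.95
position: [0.5182, 0.2085, 0.1658]
tcp_rot: [0.005, 0.069, 0.998, 0.001]
contact_force: [4.0, -1.8, 6.3]
width: 0.039
grip_force: 33.3
```

Call:
servo_tool(
  increments=[0, 0, 0, 0, 0, 0.001, 0, 0, 0, 0, 0, 0, 0, 0, 0, 0, 0, 0, 0, 0, 1, 0, 0, 0, 0, 0, 0, 1, 0, 0, 0, 0, 0, 0, 1, 0, 0, 0, 0, 0, -0.02, 1, 0, 0, 0, 0, 0, -0.04, 1, 0, 0, 0, 0, 0, -0.04, 1, 0, 0, 0, 0, 0, -0.04, 1, 0, 0, 0, 0, 0, 0, 1, 0, 0, 0, 0, 0, 0, 1],
)

```text
time_s: 41.05
position: [0.5134, 0.2096, 0.3027]
tcp_rot: [0.001, 0.068, 0.998, 0.001]
contact_force: [0.2, 0.1, -1.4]
width: 0.0853
grip_force: 0.0
```

Run:
```python
from h import *
s,o=shot("wrist","w10")
uu,vv=np.meshgrid(np.arange(640),np.arange(480));P=deep(s,np.c_[uu.ravel(),vv.ravel()],o).reshape(480,640,3);Q=(P-O)@C*1000
for x0 in (-45,-5,35,75):
    m=(abs(Q[...,0]-x0)<6)&(abs(Q[...,1])<15)&(Q[...,2]<140);print(x0,m.sum(),np.median(Q[m][:,2]).round(1) if m.any() else None)
m=(abs(Q[...,0]+56)<16)&(abs(Q[...,1]-48)<28)&(Q[...,2]>104)&(Q[...,2]<130);print(m.sum(),Q[m].min(0),np.median(Q[m],0),Q[m].max(0))
```

```text
-45 476 82.7
-5 439 82.7
35 394 82.5
75 300 82.5
856 [-65.7774585   28.41278474 104.06264505] [-56.97814941  48.64666431 113.54677482] [-50.24431066  68.40944664 116.10995559]
```

View pics/w10.png

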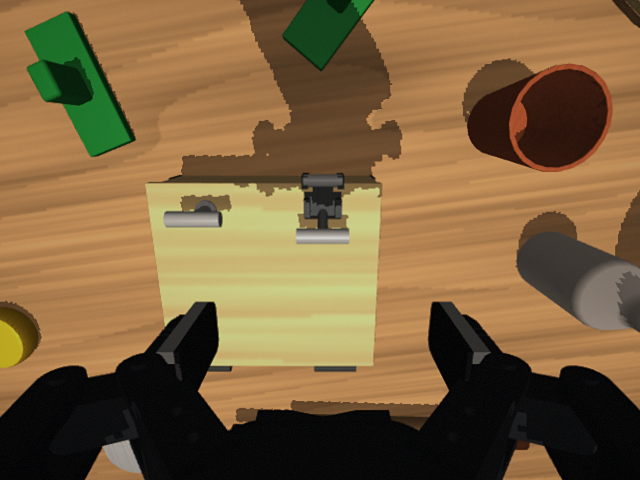

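The latch bar at (323,236) is back at its original height of 114 mm. The lid is flat and the jar and bottle are standing, so I'm handing in.

```bash
python3 -c "
from rig import ctrl
print(ctrl.close_job())"
```

```text
the job is handed in; nothing more can be done
None
```

Job handed in at about 41 s: both wooden blocks on the table are flat in their own bays (middle and right), the lid is shut and the latch closed, and the jar and bottle are still standing; the verdict was not shown.

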